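# Load the vial tray and pull the sampler's filter plate for inspection

### The job

Get the bench sampler ready for its next run: first slide the blue tray with its four vials fully home into the sampler's bay, then lift the yellow service flap and leave it standing open, and draw the filter plate up out of the slot beneath it by its red tab. Hold the plate upright and still over the middle of the white dish, its lower edge about 10 cm above the bench, and finish while still holding it there; keep the vials in the tray and leave the other glassware and things on the bench alone.

Things in the scene. Friction and masses are not known exactly. Their poses are not given: they have to be found in the camera images.
- sampler: Fixed off-white bench sampler; origin at bench level, own x into the bay (away from its front), y left, z up. Tray bay on the left: outside x 0 to 150 mm, y 0 to 170, top z 100. Filter housing on the right: x -110 to 110, y -150 to 0, top z 115, under the yellow flap.
- bay_home (a point): Where the tray's origin is when fully home (sampler x 50, y 105, z 0 mm; axes as the sampler). The bay opens towards -x: mouth 50 mm in front of this point, back stop 55 mm behind it, side walls 106 mm apart, clear roof with underside at z 92 mm; the tray slides on the bench. Two 25 mm high lips flare from the mouth to 19 mm before it, about 14 mm wider on each side.
- slot_mouth (a point): Middle of the plate's slot in the floor of the recess under the flap (sampler x -50, y -75, z 60 mm; axes as the sampler). Slot 74 mm (x) x 8 mm (y), 40 mm deep. The recess around it spans sampler x -95 to 5, y -137 to -13 mm, from z 60 up to the housing's top at z 115 mm.
- flap (a joint): Angle of the yellow service flap on the filter housing (rad): 0 closed and level, grows as its front edge rises, stop at 1.75 (just past upright). A stiff hinge: it stays where it is left; raising it takes under 3 N at the handle. Flap 129 mm long, 144 mm wide, 6 mm thick, its front edge flush with the housing's front.
- flap_handle (a point): Point to pinch on the flap's black handle, an upright blade 10 mm thick (sampler y), 30 mm long (x) and 40 mm high above the flap's upper face; the point is at its middle, 12 mm below its top edge when closed, 105 mm in front of the hinge axis and 34 mm above it. Its axes turn with the flap; y is the hinge direction.
- flap_hinge (a point): Middle of the flap's hinge axis, at the far edge of the flap: sampler x = 15, y = -75, z = 115 mm. The axis runs along the sampler's y.
- filter_plate: Hidden under the flap, upright in its slot: framed filter plate 70 mm (own x) x 5 (y) x 65 (z), origin mid lower edge; on top, in the middle, a red tab 32 mm long (x), 10 thick (y), z 65 to 89 mm. 40 to 85 g. It sits 40 mm deep in the slot with 3 mm play, lower edge at z 20 mm, its x along the sampler's x; lift it straight up.
- tray: Loose blue vial tray on the bench before the bay: block 110 mm (own x) x 100 (y) x 30 high, origin at the centre of its underside, leading edge x +55 mm. At its near end, on a 10 mm thick tongue to x -98 mm, a white upright handle blade 10 mm thick (y), x -93 to -57, z 10 to 85 mm. 0.2 to 0.33 kg empty.
- vial0: Amber vial, 22 mm diameter, 48 mm tall with its cap, standing 22 mm deep in a 24 mm hole of the tray; origin at the centre of its underside. 20 g.
- vial1: Amber vial, 22 mm diameter, 48 mm tall with its cap, standing 22 mm deep in a 24 mm hole of the tray; origin at the centre of its underside. 20 g.
- vial2: Amber vial, 22 mm diameter, 48 mm tall with its cap, standing 22 mm deep in a 24 mm hole of the tray; origin at the centre of its underside. 20 g.
- vial3: Amber vial, 22 mm diameter, 48 mm tall with its cap, standing 22 mm deep in a 24 mm hole of the tray; origin at the centre of its underside. 20 g.
- white_dish: White shallow dish, 170 mm (x) x 130 mm (y), 20 mm high, fixed; origin at the centre of its underside. It may be left or right of the sampler.
- green_dish: Green shallow dish of the same size and shape, fixed; not wanted.
- steel_bowl: Bystander: steel bowl, 140 mm across, 60 mm high; origin at its underside.
- beaker: Bystander: glass beaker, 70 mm across, 90 mm high; origin at its underside.
- jar: Bystander: clear jar with red cap, 64 mm diameter, 80 mm high; origin at its underside.
- spatula: Bystander: spatula with a wooden handle, 200 mm long, lying on the bench; origin at its underside.
- stopper: Bystander: orange stopper, 36 mm diameter, 30 mm high; origin at its underside.
Things that resemble listed ones, but are neither listed nor needed, are in the scene too. What is meant by the tray is not turquoise, and is the larger of those in its own colour.

How it is judged:
By the outcome, as a careful person would: the job done as asked, in the order asked, and still so for the second after the job is handed in, while the arm keeps its last pose, push and grip.
It also fails if it takes over 67 s, if anything falls off the work surface, if the arm or the gripper's body presses on something with over 40 N, if the wrist force passes 120 N, or if a joint passes its speed limit or range.

### The arm

A 6-joint arm with a two-finger parallel gripper is mounted at the origin on the work surface. World frame = base frame: x ahead of the robot, y to its left, z up, the work surface at z = 0. Lengths are in mm, angles in degrees, forces in N, time in s.
With the tool pointing down it reaches from about 300 to 850 mm from the base axis. Payload 4.2 kg.
Tool frame: the origin (TCP) lies between the finger pads; the fingertips stand 25 mm ahead of it and the grasp point (between the pads) lies 6 mm ahead of it; x points along the fingers, y is the direction in which the jaws open and shut, and the axes are right-handed (so a half turn about x gives the same grasp; the last joint's range is limited). The gripper opens to 91 mm and grips with 3 to 60 N. Pads are 32 mm wide; open, the fingers measure 118 mm over their backs; the gripper's body (76 mm by 178 mm) begins 60 mm behind the grasp point.
Start: joints at [72.766, 18.312, 89.639, -0, 72.044, -1.146], TCP at [159.348, 552.493, 238.976] pointing down, gripper open.
Joint ranges: [-177.97, 177.97], [-48.28, 115.42], [12.27, 149.76], [-77.06, 257.06], [2.81, 150.46], [-146.56, 146.56]. Speed limits (degrees/s): [147.25, 147.25, 180, 180, 180, 180].

### API

Orientations are given as [roll, pitch, yaw] about the fixed x, y, z axes, in that order (R = Rz(yaw) Ry(pitch) Rx(roll)).
In Python, from workcell import env gives the robot as it stands.
- The arm moves only by the tool jog_arm, never from a script. Its argument "plan" is one flat list of numbers, 4 for each row, row after row: the shift along the tool's x, y, z in cm, then the turn about the tool's x in units of 6 degrees (1.0 is 6 degrees). In form: [tx, ty, tz, turn, tx, ty, tz, turn, ...]. A call has 1 to 12 rows; each row shifts and turns the commanded pose from where the row before left it, along the tool's axes as they then stand; what a row does not reach is not made up. A row lasts 1/12 s, in which the tool goes at most 41.7 mm and 7.16 degrees, less where a joint would pass 70% of its speed; a pose out of reach is approached as far as the arm can. A call with a gripper value outside its range is refused whole. "claw" is the finger opening in cm, from 0 to 9.12, set as the call begins (left out, the last holds). The fingers move at their own pace and stop on an object; "newtons" is the grip in N (left out, the last holds). Time passes only in rows, so rows that do not move let the fingers close. It gives the time, the measured TCP pose, the force and the opening at its end, in the units of the state.
- env.state(): the state, without advancing time (a new reading comes with each control period).
- env.grab_frame(name): name is "scene" or "top"; returns the picture (480x640x3 uint8, red, green, blue); there is no depth.
- env.calibration(name): a dict with "vertical_fov" (degrees; the focal length in pixels is half the picture's height over the tangent of half this angle, whatever the lens; pixels are square), "cx", "cy" (the principal point, pixels), "origin" and "orientation" of the camera in the world. Camera axes: x right, y down, z forward; pixel columns grow to the right and rows downward; lengths in mm; the calibration is good to about 2 mm. A picture is of the moment at which its call begins. calibration takes no time and is no camera call.
- env.job_done(): hands the job in, once; it reports no verdict.
The state is a dict: "time_s": time; "qpos": joint angles; "qvel": joint speeds; "effort": joint torques, N m; "ee_pos": TCP position; "ee_rot": TCP orientation; "force": force on the tool from outside, world axes, zero at the start; "torque": the same for the moment, N m; "gripper_width": finger opening in mm.
Only numpy, scipy, OpenCV 4.12 (cv2) and the standard library are available. Lean on these libraries where they do the work, as an engineer would, in place of code of your own. Each camera call takes 0.05 s, during which the arm holds its last target.

## Working session

There is one attempt and no reset: what is moved stays moved. The work goes in short steps, Python scripts to look and compute and a tool call to move; the robot and the scene stay as the last step left them, time stands still between calls to the robot, and variables do not carry over. Pictures are saved under pics/ and viewed, and the job is handed in when it is done.

Besides the shell and the picture viewer there is one more tool, called by a JSON object that holds its "api" and its "payload", one argument or row to a line. jog_arm: Moves the arm, as the interface text tells. Its arguments: {"type":"object","properties":{"plan":{"type":"array"},"claw":{"type":"number"},"newtons":{"type":"number"}},"required":["plan"]}

```bash
mkdir -p pics; ls; python3 - <<'E'
from workcell import env
import cv2
print(env.state())
for n in("scene","top"):
    print(n,env.calibration(n))
    cv2.imwrite(f"pics/{n}0.png",env.grab_frame(n)[:,:,::-1])
E
```

```text
pics
{'time_s': 0.0, 'qpos': array([ 7.27646428e+01,  1.83530154e+01,  8.97066787e+01, -9.22784205e-04,
        7.20421789e+01, -1.14519412e+00]), 'qvel': array([-0.03508024, -0.08394466,  0.0665156 , -0.05520279, -0.05376853,
       -0.08334837]), 'effort': array([ 1.38530289e-03, -4.12476289e+01, -2.31965178e+01,  7.27747497e-02,
        4.56528284e-02, -1.47211172e-04]), 'ee_pos': array([159.22373535, 552.04363175, 238.10460359]), 'ee_rot': array([ -90.65177916,   89.89812324, -106.74165692]), 'force': array([0.54586899, 0.9361236 , 0.1918724 ]), 'torque': array([-0.02597512, -0.02500521, -0.00639728]), 'gripper_width': 91.09904246772824}
scene {'vertical_fov': 56.58016092000414, 'cx': 319.3736814391561, 'cy': 241.45524328207776, 'origin': array([969.59958828, 207.12063492, 821.00993431]), 'orientation': array([-141.99664744,   -0.28263945,  113.93228468])}
top {'vertical_fov': 42.11525253222081, 'cx': 313.67562541627854, 'cy': 234.46555486271723, 'origin': array([ 101.09888408,  -34.77178116, 1701.85894287]), 'orientation': array([-168.11487704,    0.39907405,  -88.84690631])}
```

View pics/scene0.png

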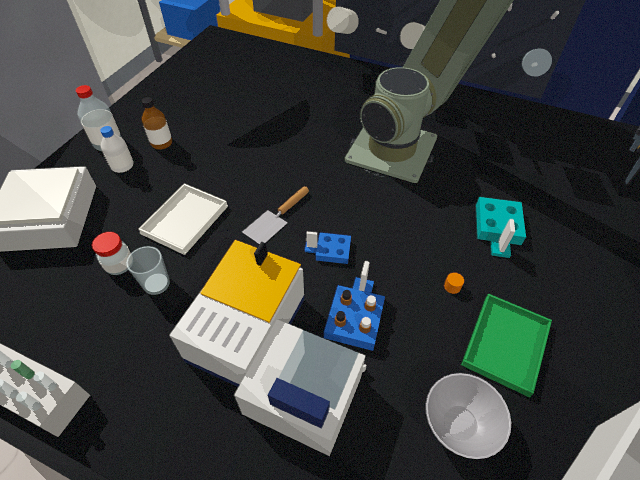

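View pics/top0.png

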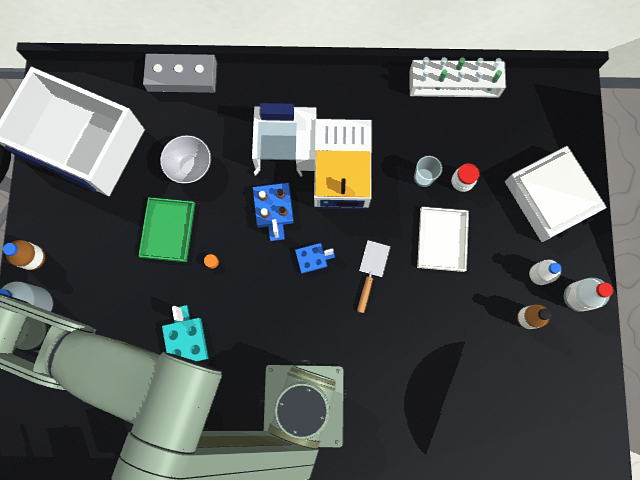

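The scene view shows the robot at the top (base about 395,140), the sampler with its flap at (255,280), the bay at (305,385), the blue tray at (355,315) and the white dish at (183,218). The top view shows the tray at (272,207), the flap at (343,175) and the white dish at (443,239). A smaller blue decoy sits at (312,258). I'll zoom in next.

```bash
cat > h.py <<'E'
import numpy as np,cv2
from scipy.spatial.transform import Rotation as R
from workcell import env
def cam(n):
    c=env.calibration(n); f=240/np.tan(np.radians(c['vertical_fov']/2))
    return f,c['cx'],c['cy'],np.array(c['origin']),R.from_euler('xyz',c['orientation'],degrees=True).as_matrix()
def ray(n,uv):
    f,cx,cy,o,M=cam(n); uv=np.atleast_2d(uv).astype(float)
    d=np.c_[(uv[:,0]-cx)/f,(uv[:,1]-cy)/f,np.ones(len(uv))]@M.T
    return o,d
def onz(n,uv,z):
    o,d=ray(n,uv); return o+d*((z-o[2])/d[:,2])[:,None]
def proj(n,P):
    f,cx,cy,o,M=cam(n); q=(np.atleast_2d(P)-o)@M
    return np.c_[cx+f*q[:,0]/q[:,2],cy+f*q[:,1]/q[:,2]]
def crop(img,x0,y0,x1,y1,s,name):
    cv2.imwrite(name,cv2.resize(img[y0:y1,x0:x1],None,fx=s,fy=s,interpolation=cv2.INTER_CUBIC))
E
python3 - <<'E'
from h import *
t=cv2.imread('pics/top0.png');s=cv2.imread('pics/scene0.png')
crop(t,240,95,400,215,5,'pics/tc0.png'); crop(s,160,220,400,460,2.5,'pics/sc0.png')
# masks on top
hsv=cv2.cvtColor(t,cv2.COLOR_BGR2HSV)
def big(m):
    cs,_=cv2.findContours(m,cv2.RETR_EXTERNAL,cv2.CHAIN_APPROX_NONE); return sorted(cs,key=cv2.contourArea)[::-1]
y=cv2.inRange(hsv,(18,120,100),(32,255,255)); c=big(y)[0]; r=cv2.minAreaRect(c); b=cv2.boxPoints(r)
print('flap',b.tolist(),onz('top',b,118).round(1).tolist())
bl=cv2.inRange(hsv,(105,140,80),(122,255,255))
for c in big(bl)[:4]:
    b=cv2.boxPoints(cv2.minAreaRect(c)); print('blue',cv2.contourArea(c),b.round(1).tolist(),onz('top',b,30).round(1).tolist())
E
```

```text
flap [[315.0, 150.0], [369.0, 150.0], [369.0, 196.0], [315.0, 196.0]] [[664.9, -15.9, 118.0], [667.4, -160.1, 118.0], [540.2, -160.4, 118.0], [537.6, -18.4, 118.0]]
blue 1661.5 [[252.0, 186.10000610351562], [289.0, 182.0], [295.20001220703125, 238.0], [258.20001220703125, 242.10000610351562]] [[587.2, 158.6, 30.0], [601.0, 55.8, 30.0], [441.9, 34.3, 30.0], [428.5, 135.2, 30.0]]
blue 675.0 [[294.20001220703125, 249.10000610351562], [330.3999938964844, 239.5], [336.8999938964844, 263.8999938964844], [300.70001220703125, 273.5]] [[410.8, 36.2, 30.0], [439.5, -62.1, 30.0], [372.3, -80.7, 30.0], [344.0, 16.8, 30.0]]
blue 295.5 [[260.0, 103.0], [293.0, 103.0], [293.0, 113.0], [260.0, 113.0]] [[835.3, 145.7, 30.0], [836.9, 51.0, 30.0], [806.3, 50.2, 30.0], [804.7, 144.6, 30.0]]
blue 128.5 [[4.800000190734863, 147.39999389648438], [6.800000190734863, 143.1999969482422], [95.9000015258789, 186.1999969482422], [93.80000305175781, 190.39999389648438]] [[688.3, 864.3, 30.0], [701.0, 860.1, 30.0], [579.2, 595.1, 30.0], [566.8, 599.7, 30.0]]
```

View pics/tc0.png

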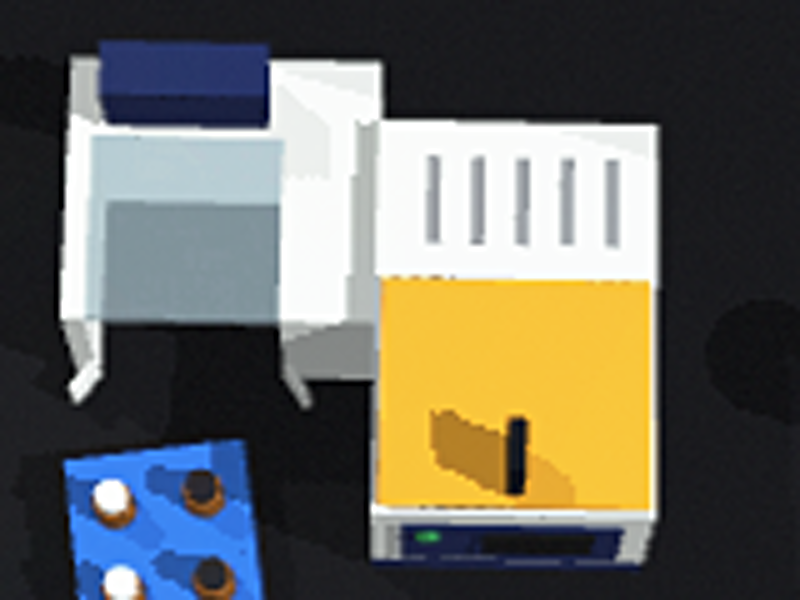

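View pics/sc0.png

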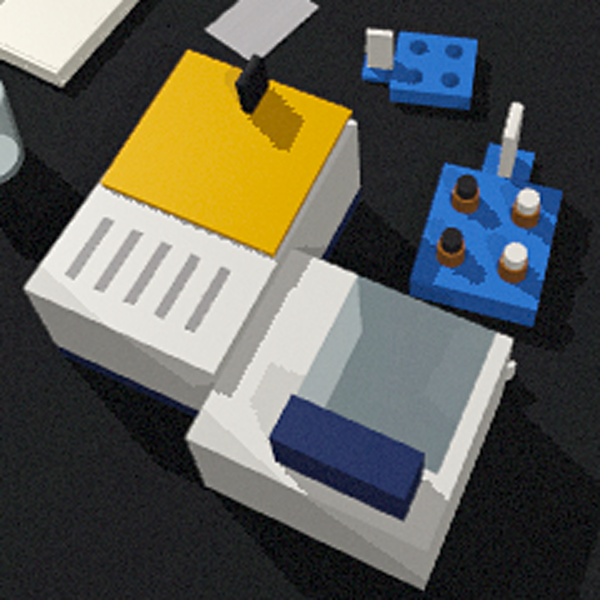

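```bash
cat >> h.py <<'E'
from scipy.optimize import least_squares
def fit(obs,x0,extra=None):
    def T(p,P):
        c,s=np.cos(p[2]),np.sin(p[2]); P=np.array(P,float)
        return np.c_[p[0]+c*P[:,0]-s*P[:,1],p[1]+s*P[:,0]+c*P[:,1],P[:,2]]
    def res(p):
        return np.concatenate([(proj(n,T(p,[q for q,_ in o]))-np.array([u for _,u in o])).ravel() for n,o in obs.items() if o])
    s=least_squares(res,x0,loss='soft_l1'); return s.x,res(s.x).reshape(-1,2),T
E
cat > fs.py <<'E'
from h import *
t=lambda x,y:((x+.5)/5-.5+240,(y+.5)/5-.5+95)
s=lambda x,y:((x+.5)/2.5-.5+160,(y+.5)/2.5-.5+220)
top=[((110,-150,115),t(658,124)),((150,0,100),t(382,61)),((150,170,100),t(70,57)),((0,170,100),t(61,320)),((-110,-150,115),t(656,515)),((-110,0,115),t(371,512)),((110,0,115),t(378,120)),((-110,-147,121),t(650,510)),((-110,-3,121),t(375,506))]
sc=[((110,-150,115),s(25,288)),((110,0,115),s(217,372)),((-110,-147,121),s(188,50)),((-110,-3,121),s(352,110)),((150,0,100),s(188,437)),((0,170,100),s(512,340))]
for o in ({'top':top},{'scene':sc},{'top':top,'scene':sc}):
    p,r,T=fit(o,[650,60,0]); print(p[:2].round(1),np.degrees(p[2]).round(2)); 
print(r.round(1).tolist())
E
python3 fs.py
```

```text
[646.  -15.2] 0.13
[645.5 -17.1] 0.34
[645.9 -16.1] 0.17
[[-0.2, -0.2], [-0.1, 0.0], [0.4, 0.0], [0.1, -0.5], [0.4, 0.2], [0.4, -0.1], [0.4, -0.2], [0.6, 0.5], [0.7, 0.5], [0.1, 0.0], [-0.6, 0.4], [0.9, 1.8], [0.8, 1.9], [-0.1, -0.2], [1.2, -1.2]]
```

The sampler fits at about (646,-16) mm with yaw about 0.2°, and both views agree to within 2 mm. Next is the tray.

```bash
python3 - <<'E'
from h import *
t=cv2.imread('pics/top0.png');s=cv2.imread('pics/scene0.png')
crop(t,245,175,305,250,8,'pics/tc1.png'); crop(s,315,255,395,355,6,'pics/sc1.png')
E
```

```text
(no output)
```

View pics/tc1.png

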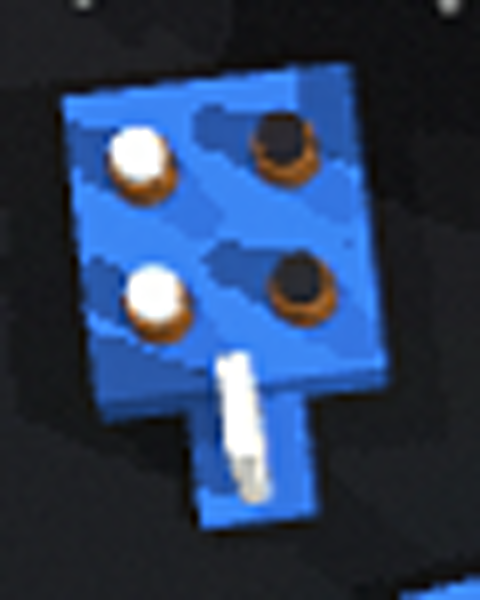

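View pics/sc1.png

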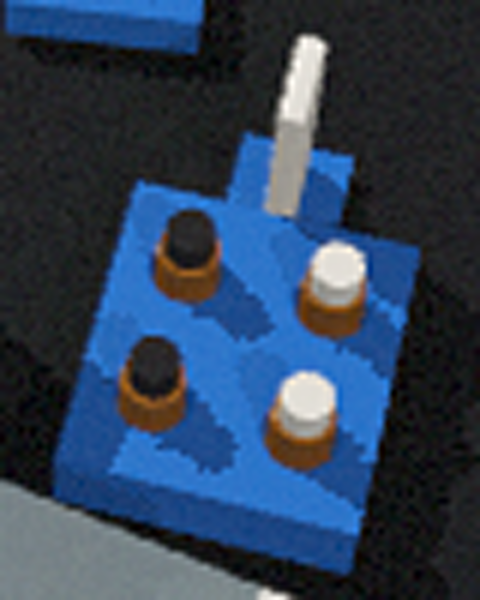

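```bash
python3 - <<'E'
from h import *
t=lambda x,y:((x+.5)/8-.5+245,(y+.5)/8-.5+175)
s=lambda x,y:((x+.5)/6-.5+315,(y+.5)/6-.5+255)
top=[((55,50,30),t(62,97)),((55,-50,30),t(353,64)),((-55,-50,30),t(386,368)),((-55,50,30),t(100,403)),((-57,0,85),t(234,352)),((-93,0,85),t(250,456))]
sc=[((55,50,30),s(362,524)),((55,-50,30),s(57,464)),((-55,-50,30),s(140,183)),((-55,50,30),s(418,247)),((-93,0,85),s(312,36))]
for o in ({'top':top},{'scene':sc},{'top':top,'scene':sc}):
    p,r,T=fit(o,[520,90,0]); print(p[:2].round(1),np.degrees(p[2]).round(2)); 
print(r.round(1).tolist()); print('handle',T(p,[(-75,0,70)]))
# bearing: sampler frame
sp=np.array([645.9,-16.1]); a=np.radians(.2); Rm=np.array([[np.cos(a),-np.sin(a)],[np.sin(a),np.cos(a)]])
for P in [(50,105),(-50,-75),(-90,-75),(15,-75)]: print(P,(sp+Rm@P).round(1))
# white dish corners top
img=cv2.imread('pics/top0.png'); crop(img,405,195,485,285,6,'pics/tc2.png')
img=cv2.imread('pics/scene0.png'); crop(img,130,175,240,265,6,'pics/sc2.png')
E
```

```text
[538.4  98.9] 8.52
[539.7  99.2] 9.29
[539.   99.1] 9.0
[[0.2, 0.0], [-0.6, -0.6], [0.4, -0.6], [0.1, -0.1], [0.1, -0.1], [-0.2, -0.0], [0.0, 1.4], [0.2, -1.0], [-0.4, -0.4], [0.5, -0.4], [0.2, -0.4]]
handle [[464.89599523  87.35179738  70.        ]]
(50, 105) [695.5  89.1]
(-50, -75) [596.2 -91.3]
(-90, -75) [556.2 -91.4]
(15, -75) [661.2 -91. ]
```

View pics/tc2.png

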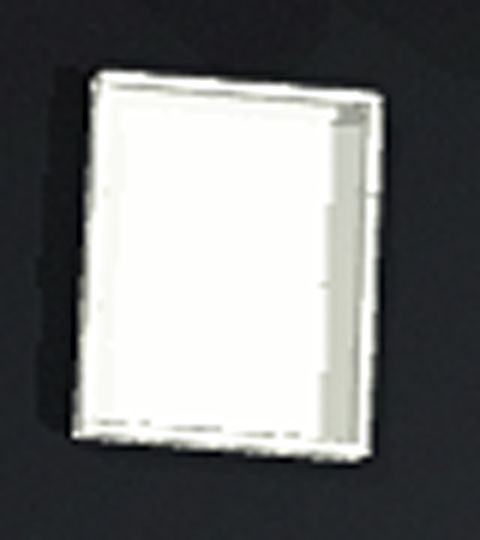

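View pics/sc2.png

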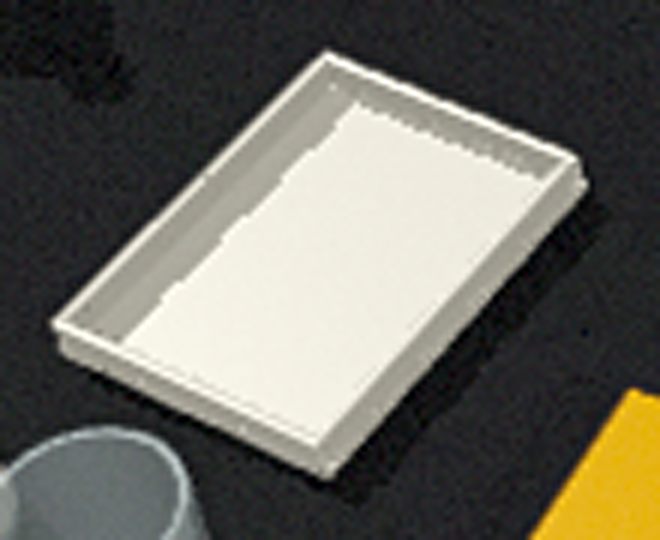

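```bash
cat >> h.py <<'E'
def st():
    s=env.state(); M=R.from_euler('xyz',s['ee_rot'],degrees=True).as_matrix(); return s,M
def to(p,yaw_y):
    """TCP target; yaw_y = heading (deg) of tool y axis line. prints tool-axis cm shift (if shifts precede turn) and turn units"""
    s,M=st(); p=np.array(p,float); d=M.T@(p-s['ee_pos'])/10
    h=np.degrees(np.arctan2(M[1,1],M[0,1])); dy=(yaw_y-h+90)%180-90
    # +turn about tool x (down) reduces heading
    print('t',round(s['time_s'],2),'pos',s['ee_pos'].round(1),'heading y',round(h,2),'tilt',M[:,0].round(3),'F',s['force'].round(1),'w',round(s['gripper_width'],1),'q6',s['qpos'].round(0))
    print('shift cm',d.round(2),'turn units',round(-dy/6,2))
E
python3 - <<'E'
from h import *
to((464.9,87.4,71),99)
t=lambda x,y:((x+.5)/6-.5+405,(y+.5)/6-.5+195)
s=lambda x,y:((x+.5)/6-.5+130,(y+.5)/6-.5+175)
top=[((85,65,20),t(95,73)),((85,-65,20),t(383,95)),((-85,-65,20),t(370,459)),((-85,65,20),t(75,437))]
sc=[((-85,-65,20),s(325,52)),((-85,65,20),s(581,157)),((85,65,20),s(318,447)),((85,-65,20),s(55,325))]
for o in ({'top':top},{'scene':sc},{'top':top,'scene':sc}):
    p,r,T=fit(o,[480,-300,0]); print(p[:2].round(1),np.degrees(p[2]).round(2)); 
print(r.round(1).tolist())
E
```

```text
t 0.1 pos [159.2 552.1 238.2] heading y 73.91 tilt [-0.    -0.001 -1.   ] F [-0.1  0.3 -1. ] w 91.5 q6 [73. 18. 90. -0. 72. -1.]
shift cm [ 16.78 -36.15  42.25] turn units -4.18
[ 449.7 -371.8] -3.62
[ 453.3 -373. ] -3.57
[ 451.7 -372.8] -3.6
[[0.8, -0.5], [-0.3, -0.5], [-0.2, -0.7], [1.2, -0.9], [0.7, -0.7], [0.5, -0.7], [0.7, -0.1], [-0.2, -0.5]]
```

{"api": "jog_arm", "payload": {
  "plan": [0.4,-2.6,3.0,0,0.4,-2.6,3.0,0,0.4,-2.6,3.0,0,0.4,-2.6,3.0,0,0.4,-2.6,3.0,0,0.4,-2.6,3.0,0,0.4,-2.6,3.0,0,0.4,-2.6,3.0,0,0.4,-2.6,3.0,0,0.4,-2.6,3.0,0,0.4,-2.6,3.0,0,0.4,-2.6,3.0,0],
  "claw": 6
}}

```text
time_s: 1.1
ee_pos: [419.3, 151.1, 190.7]
ee_rot: [149.1, 90.0, 133.0]
force: [0.1, -0.2, 0.9]
gripper_width: 60.2
```

```bash
python3 -c "
from h import *
to((464.9,87.4,71),99)"
```

```text
t 1.1 pos [419.3 151.1 190.7] heading y 73.91 tilt [-0.  0. -1.] F [ 0.1 -0.2  0.9] w 60.2 q6 [ 18.   9. 110.   0.  61. -56.]
shift cm [11.96 -4.85  6.15] turn units -4.18
```

{"api": "jog_arm", "payload": {
  "plan": [1.0,-2.4,3.1,0,1.0,-2.4,3.0,0,1.0,0,0,-1.05,0.5,0,0,-1.05,0,0,0,-1.05,0,0,0,-1.03,0,0,0,0]
}}

```text
time_s: 1.68
ee_pos: [463.8, 89.7, 155.4]
ee_rot: [177.3, 89.9, -173.7]
force: [0.1, 0.2, 0.5]
gripper_width: 60.1
```

```bash
python3 -c "
from h import *
to((464.9,87.4,71),99)
cv2.imwrite('pics/s1.png',env.grab_frame('scene')[:,:,::-1]);cv2.imwrite('pics/t1.png',env.grab_frame('top')[:,:,::-1])
crop(cv2.imread('pics/s1.png'),280,150,440,360,2.8,'pics/s1c.png')"
```

```text
t 1.68 pos [463.8  89.7 155.4] heading y 99.06 tilt [-0.001 -0.    -1.   ] F [0.1 0.2 0.5] w 60.1 q6 [ 10.  13. 110.   0.  57. -90.]
shift cm [ 8.44 -0.24  0.08] turn units 0.01
```

View pics/s1c.png

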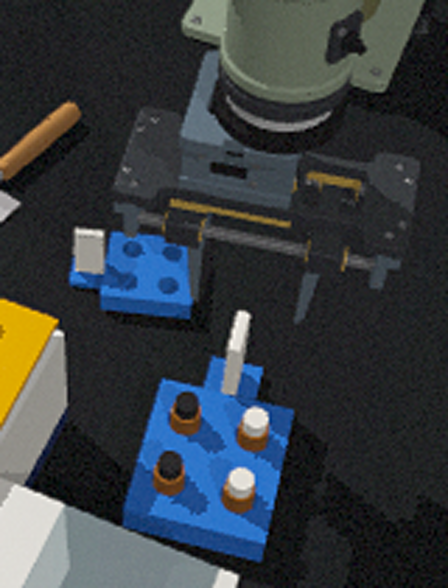

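View pics/t1.png

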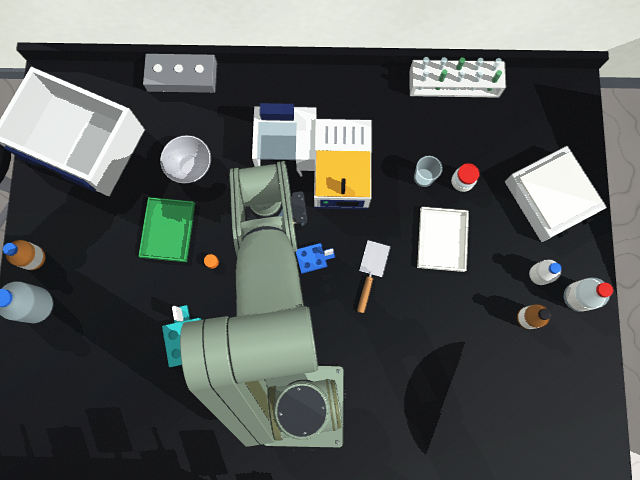

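{"api": "jog_arm", "payload": {
  "plan": [2.1,-0.2,0,0,2.1,0,0.1,0,2.1,0,0,0,2.1,0,0,0,0,0,0,0]
}}

```text
time_s: 2.2
ee_pos: [462.7, 87.8, 68.9]
ee_rot: [179.8, 89.6, -171.3]
force: [-0.6, 0.1, -1.1]
gripper_width: 60.3
```

{"api": "jog_arm", "payload": {
  "plan": [0,0,0,0,0,0,0,0,0,0,0,0,0,0,0,0,0,0,0,0,0,0,0,0],
  "claw": 0,
  "newtons": 25
}}

```text
time_s: 2.7
ee_pos: [465.7, 88.2, 72.6]
ee_rot: [3.2, 89.9, 12.2]
force: [-0.3, 0.2, 0.6]
gripper_width: 23.1
```

```bash
python3 -c "
from h import *
to((464.9,87.4,71),99)
cv2.imwrite('pics/s2.png',env.grab_frame('scene')[:,:,::-1])
crop(cv2.imread('pics/s2.png'),280,200,440,360,3.5,'pics/s2c.png')"
```

```text
t 2.7 pos [465.7  88.2  72.6] heading y 98.98 tilt [ 0.001  0.    -1.   ] F [-0.3  0.2  0.6] w 23.1 q6 [  9.  20. 116.   0.  45. -90.]
shift cm [ 0.16 -0.06 -0.1 ] turn units -0.0
```

View pics/s2c.png

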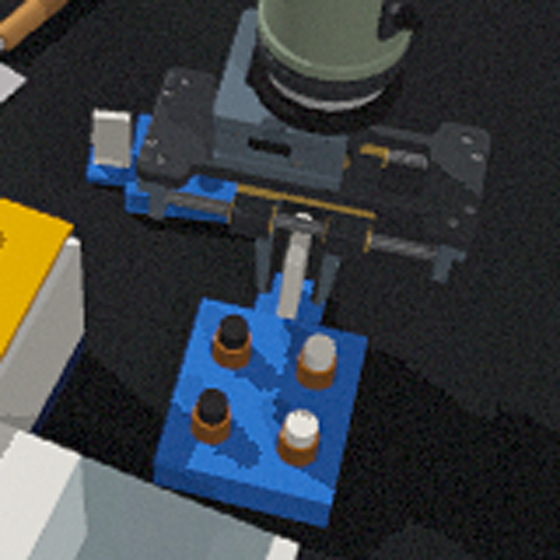

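The fingers straddle the handle blade, centred, and are still closing.

{"api": "jog_arm", "payload": {
  "plan": [0,0,0,0,0,0,0,0,0,0,0,0,0,0,0,0]
}}

```text
time_s: 3.08
ee_pos: [465.6, 88.0, 72.2]
ee_rot: [-16.6, 90.0, -7.6]
force: [-0.6, -1.8, 2.8]
gripper_width: 9.8
```

```bash
python3 -c "
from h import *
to((500,89.1,72),90.2)"
```

```text
t 3.08 pos [465.6  88.   72.2] heading y 98.99 tilt [ 0.001 -0.    -1.   ] F [-0.6 -1.8  2.8] w 9.8 q6 [  9.  20. 116.  -0.  45. -90.]
shift cm [ 0.02 -0.43  3.41] turn units 1.46
```

{"api": "jog_arm", "payload": {
  "plan": [0,0,0.3,0.37,0,0,0.3,0.37,0,0,0.3,0.37,0,0,0.3,0.35,0,0,0,0]
}}

```text
time_s: 3.5
ee_pos: [477.6, 90.0, 72.2]
ee_rot: [74.7, 89.9, 74.9]
force: [-0.9, 2.9, 3.6]
gripper_width: 9.7
```

```bash
cat > look.py <<'E'
import sys
from h import *
n=sys.argv[1]; v=sys.argv[2].split(',')
to([float(a) for a in v[:3]],float(v[3]))
if len(sys.argv)>3:
    b=[int(a) for a in sys.argv[4].split(',')]; i=env.grab_frame(sys.argv[3])[:,:,::-1]
    cv2.imwrite(f'pics/{n}.png',i); crop(i,*b[:4],sys.argv[5] and float(sys.argv[5]),f'pics/{n}c.png')
E
python3 look.py s3 510,88.5,72,90.2 scene 230,220,430,420 3
```

```text
t 3.5 pos [477.6  90.   72.2] heading y 90.19 tilt [ 0.     0.001 -1.   ] F [-0.9  2.9  3.6] w 9.7 q6 [  9.  21. 114.   0.  45. -81.]
shift cm [ 0.02 -0.16  3.24] turn units -0.0
```

View pics/s3c.png

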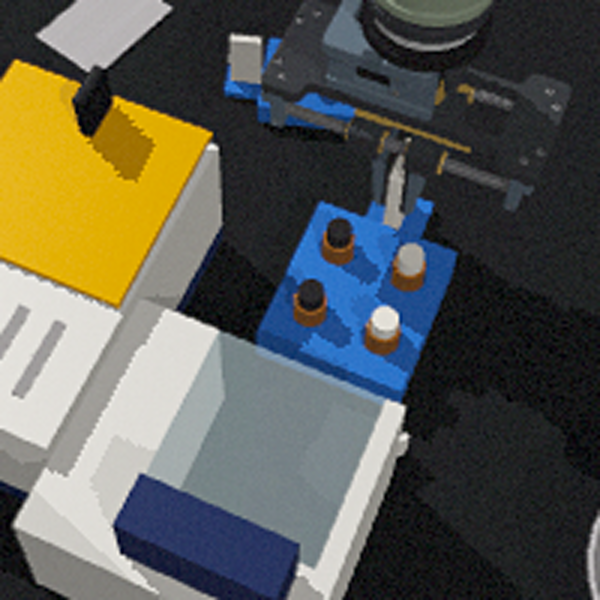

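The tray followed the grip. I'll check its pose from the corners in this view.

```bash
python3 - <<'E'
from h import *
s=lambda x,y:((x+.5)/3-.5+230,(y+.5)/3-.5+220)
sc=[((-55,-50,30),s(320,203)),((-55,50,30),s(456,253)),((55,-50,30),s(259,325))]
p,r,T=fit({'scene':sc},[551,90,0]); print(p[:2],np.degrees(p[2]),r.round(1).tolist())
E
```

```text
[552.12878657  90.97392662] -0.3429878764369556 [[0.4, -1.0], [0.5, -0.4], [-1.2, 2.0]]
```

{"api": "jog_arm", "payload": {
  "plan": [0,-0.1,0.6,0,0,0,1,0,0,0,1,0,0,0,1,0,0,0,1,0,0,0,1,0,0,0,0.6,0,0,0,0,0]
}}

```text
time_s: 4.22
ee_pos: [536.6, 88.1, 72.0]
ee_rot: [-175.6, 89.6, -175.4]
force: [-5.6, -0.3, 10.2]
gripper_width: 10.2
```

```bash
python3 look.py s4 621,88.9,72,90.2 scene 230,220,430,420 3
```

```text
t 4.22 pos [536.6  88.1  72. ] heading y 90.26 tilt [-0.008 -0.001 -1.   ] F [-5.6 -0.3 10.2] w 10.2 q6 [  8.  25. 106.   0.  49. -82.]
shift cm [-0.06  0.04  8.44] turn units 0.01
```

View pics/s4c.png

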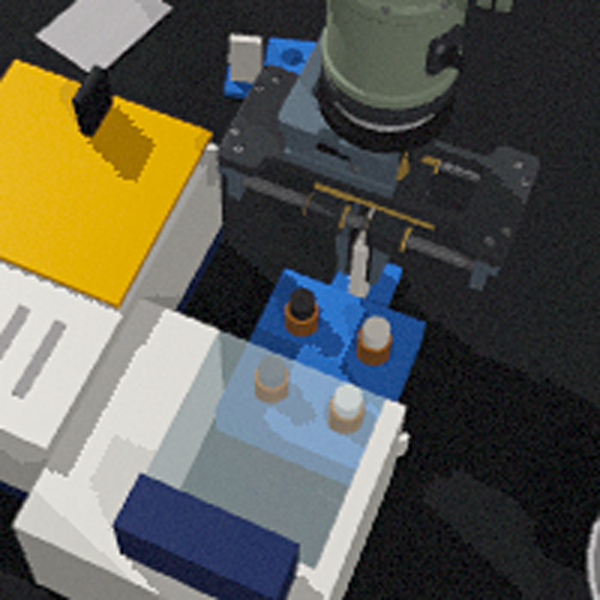

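The tray is entering the bay straight, with all four vials upright.

{"api": "jog_arm", "payload": {
  "plan": [0,0,0.6,0,0,0,0.9,0,0,0,0.9,0,0,0,0.9,0,0,0,0.9,0,0,0,0.9,0,0,0,0.9,0,0,0,0.9,0,0,0,0.6,0,0,0,0.3,0,0,0,0,0]
}}

```text
time_s: 5.18
ee_pos: [614.3, 88.5, 72.0]
ee_rot: [-176.6, 89.5, -176.3]
force: [-7.3, -1.1, 10.6]
gripper_width: 9.6
```

```bash
python3 look.py s5 621,88.9,72,90.2 scene 230,250,390,410 3.7
```

```text
t 5.18 pos [614.3  88.5  72. ] heading y 90.26 tilt [-0.008 -0.001 -1.   ] F [-7.3 -1.1 10.6] w 9.6 q6 [  7.  31.  96.   0.  54. -83.]
shift cm [-0.01  0.04  0.67] turn units 0.01
```

View pics/s5c.png

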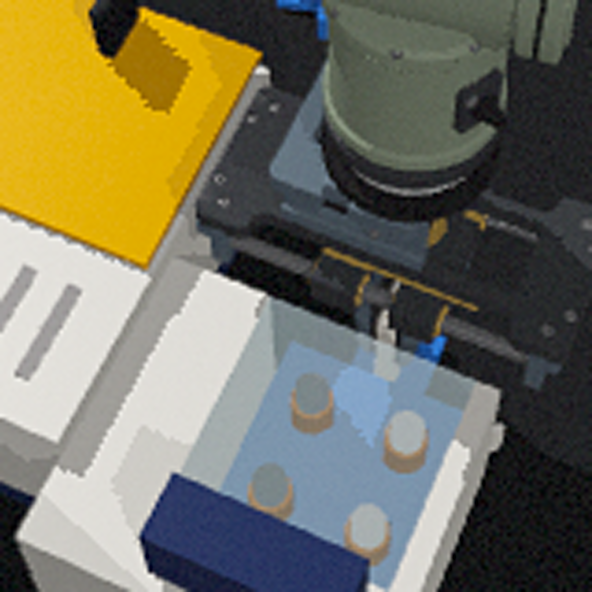

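Now the last 7 mm, creeping until the force rises at the stop.

{"api": "jog_arm", "payload": {
  "plan": [0,0,0.2,0,0,0,0.2,0,0,0,0.15,0,0,0,0,0]
}}

```text
time_s: 5.57
ee_pos: [619.5, 88.5, 72.0]
ee_rot: [-176.7, 89.5, -176.4]
force: [-8.2, 0.3, 9.5]
gripper_width: 9.9
```

{"api": "jog_arm", "payload": {
  "plan": [0,0,0.15,0,0,0,0.1,0,0,0,0,0]
}}

```text
time_s: 5.82
ee_pos: [621.8, 88.5, 72.0]
ee_rot: [-176.3, 89.5, -176.1]
force: [-8.5, 0.3, 9.4]
gripper_width: 9.9
```

{"api": "jog_arm", "payload": {
  "plan": [0,0,0.15,0,0,0,0.1,0,0,0,0,0]
}}

```text
time_s: 6.07
ee_pos: [622.3, 88.6, 71.9]
ee_rot: [-177.2, 89.3, -176.9]
force: [-14.1, 1.1, 12.6]
gripper_width: 9.9
```

{"api": "jog_arm", "payload": {
  "plan": [0,0,0.1,0,0,0,0.1,0,0,0,0,0]
}}

```text
time_s: 6.32
ee_pos: [622.4, 88.6, 71.9]
ee_rot: [-177.5, 89.0, -177.2]
force: [-17.3, 0.5, 14.5]
gripper_width: 9.9
```

The tray hit the back stop at TCP x 622.3, where it was predicted. Now I'll release it and rise.

{"api": "jog_arm", "payload": {
  "plan": [0,0,0,0,0,0,0,0,0,0,0,0,0,0,0,0,0,0,0,0,0,0,0,0,-2,0,0,0,-3,0,0,0,-3.5,0,0,0,-3.5,0,0,0,-2.0,0,0,0],
  "claw": 4
}}

```text
time_s: 7.23
ee_pos: [632.4, 88.4, 216.5]
ee_rot: [-2.0, 89.5, -1.7]
force: [0.6, 0.3, 0.2]
gripper_width: 39.9
```

```bash
python3 look.py s6 556.2,-91.4,210,90.2 scene 230,220,430,420 3; python3 look.py t6 556.2,-91.4,210,90.2 top 240,95,400,255 3.7
```

```text
t 7.23 pos [632.4  88.4 216.5] heading y 90.24 tilt [ 0.009 -0.    -1.   ] F [0.6 0.3 0.2] w 39.9 q6 [  7.  25.  83.  -0.  72. -83.]
shift cm [  0.59 -17.95  -7.7 ] turn units 0.01
t 7.28 pos [634.   88.7 219.9] heading y 90.24 tilt [ 0.015  0.001 -1.   ] F [1.  0.4 2.2] w 40.2 q6 [  7.  24.  83.  -0.  72. -83.]
shift cm [  0.87 -17.97  -7.87] turn units 0.01
```

View pics/s6c.png

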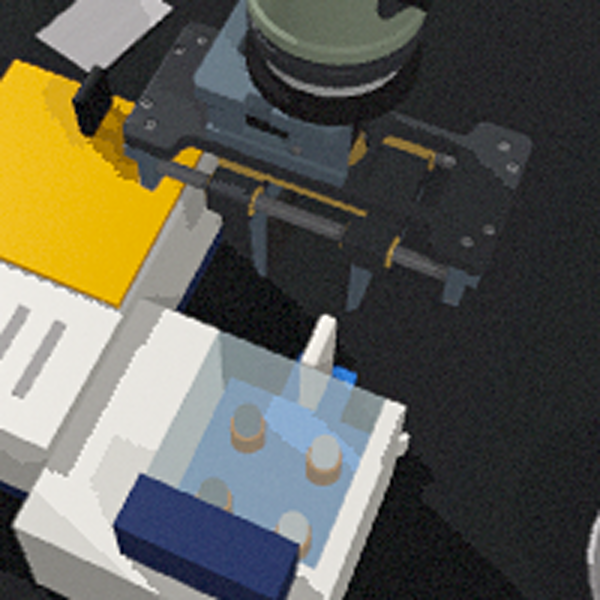

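```bash
python3 - <<'E'
from h import *
u=lambda x,y:((x+.5)/3-.5+230,(y+.5)/3-.5+220)
print(proj('scene',[(602.5,89,85),(638.5,89,85),(640.5,89,30),(640.5,139,30)]).round(1), 'blade top far/near corners', u(328,316),u(333,322))
for n in('t6',): print(proj('top',[(602.5,89,85),(638.5,89,85),(597.5,89,10)]).round(1))
i=cv2.imread('pics/t6.png'); crop(i,250,120,310,210,7,'pics/t6d.png')
crop(cv2.imread('pics/s6.png'),300,300,380,400,6,'pics/s6d.png')
E
```

```text
[[339.8 324. ]
 [332.1 340.6]
 [330.9 354.4]
 [355.7 364.8]] blade top far/near corners (339.0, 325.0) (340.6666666666667, 327.0)
[[275.8 175.4]
 [276.3 162.7]
 [277.5 185. ]]
```

View pics/s6d.png

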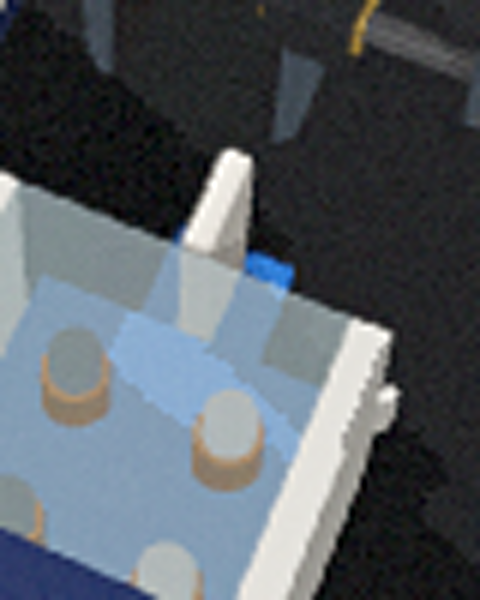

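{"api": "jog_arm", "payload": {
  "plan": [0,-3.0,-1.3,0,0,-3.0,-1.3,0,0,-3.0,-1.3,0,0,-3.0,-1.3,0,0,-3.0,-1.3,0,0,-3.0,-1.3,0,0,0,0,0]
}}

```text
time_s: 7.92
ee_pos: [550.3, -96.3, 210.8]
ee_rot: [-128.6, 89.8, -128.6]
force: [-0.5, 0.2, 0.1]
gripper_width: 40.2
```

```bash
python3 look.py s7 556.2,-91.4,158,90.2 scene 190,150,350,310 3.7
```

```text
t 7.92 pos [550.3 -96.3 210.8] heading y 90.0 tilt [-0.003 -0.003 -1.   ] F [-0.5  0.2  0.1] w 40.2 q6 [ -11.   18.   94.   -0.   68. -101.]
shift cm [5.27 0.51 0.6 ] turn units -0.03
```

View pics/s7c.png

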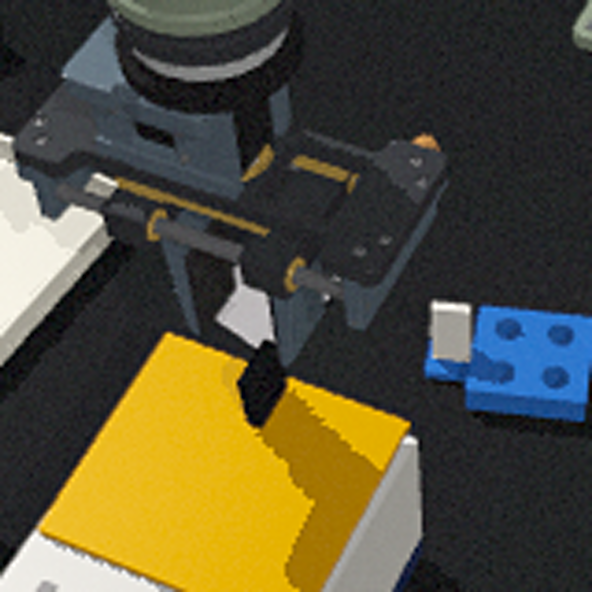

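The tray's handle end is at (339,324.5), against (339.8,324) predicted for fully home. The fingers are now above the black flap handle, so I'll descend.

{"api": "jog_arm", "payload": {
  "plan": [0,0.5,0.6,0,1.5,0,0,0,1.5,0,0,0,1.5,0,0,0,0.7,0,0,0,0,0,0,0]
}}

```text
time_s: 8.47
ee_pos: [558.3, -84.9, 157.7]
ee_rot: [166.1, 89.8, 166.5]
force: [-1.1, -0.1, -0.6]
gripper_width: 39.8
```

```bash
python3 look.py s8 556.2,-91.4,158,90.2 scene 190,150,350,310 3.7
```

```text
t 8.47 pos [558.3 -84.9 157.7] heading y 90.33 tilt [-0.004  0.001 -1.   ] F [-1.1 -0.1 -0.6] w 39.8 q6 [ -10.   21.   98.    0.   61. -100.]
shift cm [-0.03 -0.65 -0.21] turn units 0.02
```

View pics/s8c.png

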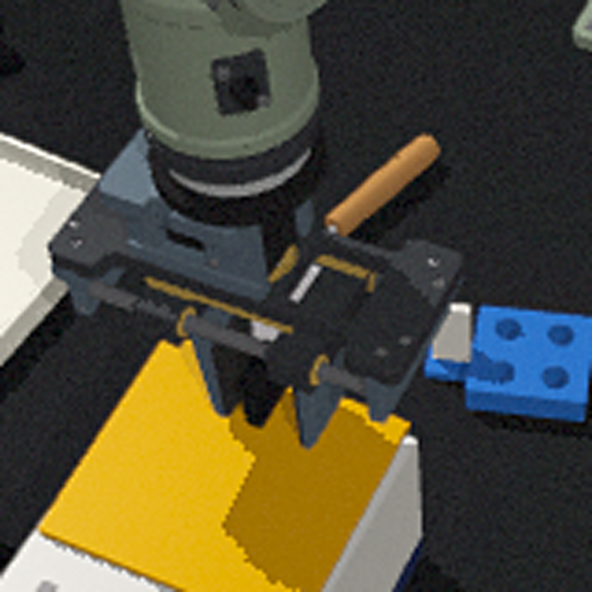

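{"api": "jog_arm", "payload": {
  "plan": [0,-0.6,-0.2,0,0,0,0,0,0,0,0,0]
}}

```text
time_s: 8.77
ee_pos: [557.1, -92.7, 160.8]
ee_rot: [-9.2, 89.9, -9.0]
force: [0.6, 0.5, 0.7]
gripper_width: 39.9
```

{"api": "jog_arm", "payload": {
  "plan": [0,0,0,0,0,0,0,0,0,0,0,0,0,0,0,0,0,0,0,0,0,0,0,0,0,0,0,0,0,0,0,0],
  "claw": 0,
  "newtons": 12
}}

```text
time_s: 9.43
ee_pos: [556.6, -92.6, 160.0]
ee_rot: [-56.0, 90.0, -55.8]
force: [-0.7, -1.0, 1.1]
gripper_width: 9.9
```

```bash
python3 - <<'E'
from h import *
to((556.2,-91.4,158),90.2)
p0=np.array([556.2,149]);h=np.array([661.2,115])
for a in np.radians([0,8,16,24,32,40,48,56,64,72,80,88,94]):
    c,s=np.cos(a),np.sin(a); r=np.array([-105,37])
    print(round(np.degrees(a)),(np.array([c*r[0]+s*r[1],-s*r[0]+c*r[1]])/10).round(2))
E
```

```text
t 9.43 pos [556.6 -92.6 160. ] heading y 90.21 tilt [ 0. -0. -1.] F [-0.7 -1.   1.1] w 9.9 q6 [ -11.   21.   98.   -0.   61. -101.]
shift cm [ 0.2   0.12 -0.04] turn units 0.0
0 [-10.5   3.7]
8 [-9.88  5.13]
16 [-9.07  6.45]
24 [-8.09  7.65]
32 [-6.94  8.7 ]
40 [-5.67  9.58]
48 [-4.28 10.28]
56 [-2.8  10.77]
64 [-1.28 11.06]
72 [ 0.27 11.13]
80 [ 1.82 10.98]
88 [ 3.33 10.62]
94 [ 4.42 10.22]
```

{"api": "jog_arm", "payload": {
  "plan": [-0.72,0,0.3,0,-0.7,0,0.34,0,-0.67,0,0.4,0,-0.64,0,0.44,0,-0.61,0,0.48,0,-0.58,0,0.53,0,0,0,0,0]
}}

```text
time_s: 10.02
ee_pos: [582.5, -92.5, 200.9]
ee_rot: [-20.1, 89.9, -19.9]
force: [-3.7, -2.5, 3.8]
gripper_width: 10.3
```

```bash
python3 look.py s9 581.5,-92.6,199.2,90.2 scene 190,150,350,310 3.7
```

```text
t 10.02 pos [582.5 -92.5 200.9] heading y 90.24 tilt [ 0.002 -0.001 -1.   ] F [-3.7 -2.5  3.8] w 10.3 q6 [ -10.   21.   91.   -0.   68. -100.]
shift cm [ 0.17 -0.01 -0.1 ] turn units 0.01
```

View pics/s9c.png

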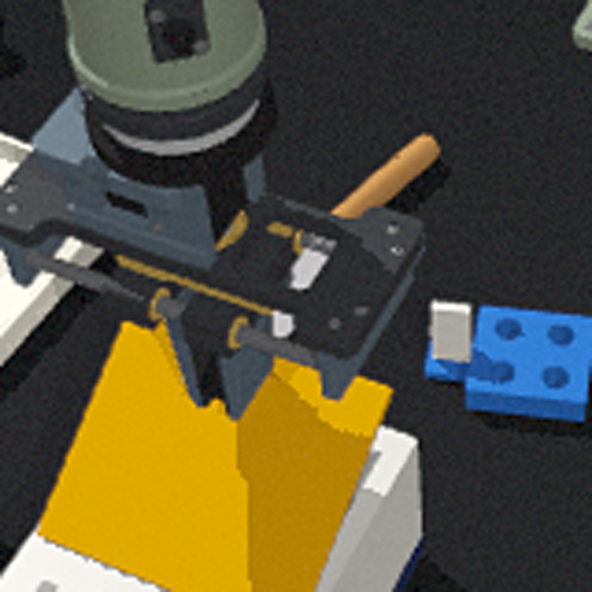

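The flap is rising along the arc with low force, at about 24°. I'll continue.

{"api": "jog_arm", "payload": {
  "plan": [-0.53,0,0.57,0,-0.5,0,0.6,0,-0.45,0,0.63,0,-0.41,0,0.66,0,-0.36,0,0.69,0,-0.31,0,0.72,0,0,0,0,0]
}}

```text
time_s: 10.65
ee_pos: [621.3, -92.6, 225.5]
ee_rot: [-26.3, 89.9, -26.1]
force: [-2.1, -3.6, 2.4]
gripper_width: 10.0
```

```bash
python3 look.py s10 620.2,-92.6,224.8,90.2 scene 170,150,330,310 3.7
python3 - <<'E'
import numpy as np
a=np.radians(np.arange(48,101,4));x=-10.46*np.cos(a)+3.9*np.sin(a);z=10.46*np.sin(a)+3.9*np.cos(a)
print(np.c_[np.arange(52,101,4),np.diff(x),np.diff(z)].round(2).tolist())
E
```

```text
t 10.65 pos [621.3 -92.6 225.5] heading y 90.24 tilt [ 0.002 -0.001 -1.   ] F [-2.1 -3.6  2.4] w 10.0 q6 [ -10.   24.   84.   -0.   73. -100.]
shift cm [ 0.07 -0.   -0.11] turn units 0.01
[[52.0, 0.73, 0.26], [56.0, 0.75, 0.21], [60.0, 0.76, 0.16], [64.0, 0.77, 0.1], [68.0, 0.78, 0.05], [72.0, 0.78, -0.01], [76.0, 0.78, -0.06], [80.0, 0.77, -0.11], [84.0, 0.76, -0.17], [88.0, 0.75, -0.22], [92.0, 0.73, -0.27], [96.0, 0.71, -0.32], [100.0, 0.69, -0.37]]
```

View pics/s10c.png

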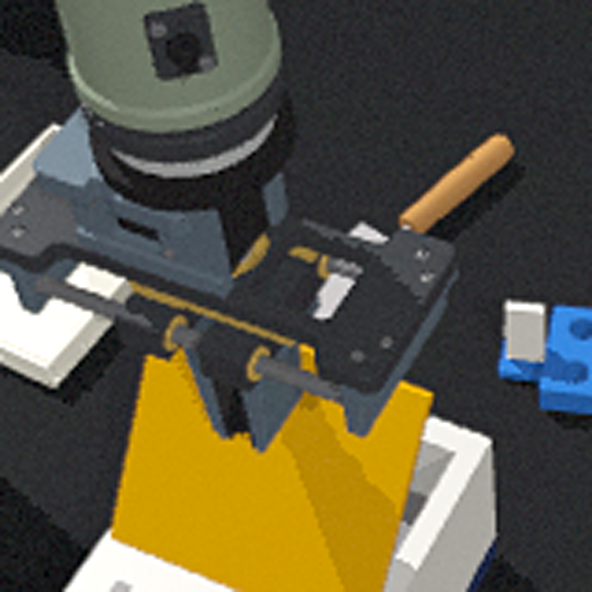

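{"api": "jog_arm", "payload": {
  "plan": [-0.26,0,0.73,0,-0.21,0,0.75,0,-0.16,0,0.76,0,-0.1,0,0.77,0,-0.05,0,0.78,0,0,0,0.78,0,0.06,0,0.78,0,0.11,0,0.77,0,0.17,0,0.76,0,0.22,0,0.75,0,0.27,0,0.73,0,0,0,0,0]
}}

```text
time_s: 11.7
ee_pos: [705.4, -92.6, 224.4]
ee_rot: [-24.3, 89.8, -24.0]
force: [1.0, -4.0, -0.1]
gripper_width: 10.3
```

```bash
python3 look.py s11 704,-92.6,226,90.2 scene 170,150,330,350 3
```

```text
t 11.7 pos [705.4 -92.6 224.4] heading y 90.24 tilt [ 0.003 -0.002 -1.   ] F [ 1.  -4.  -0.1] w 10.3 q6 [ -8.  31.  71.  -0.  78. -99.]
shift cm [-0.16  0.   -0.14] turn units 0.01
```

View pics/s11c.png

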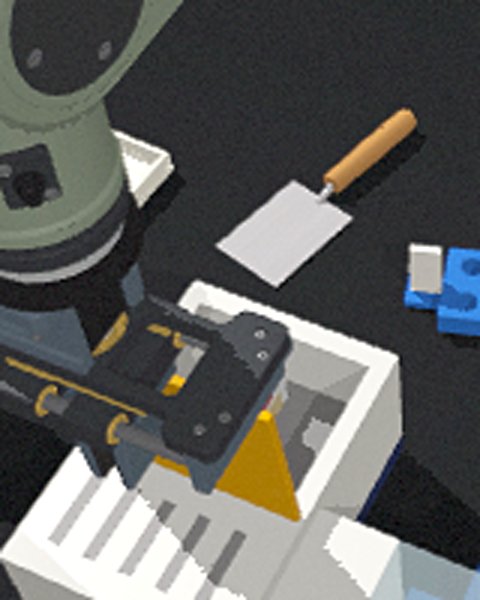

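The flap is standing at about 92°. I'll release it and go straight up.

{"api": "jog_arm", "payload": {
  "plan": [0,0,0,0,0,0,0,0,0,0,0,0,0,0,0,0,0,0,0,0,0,0,0,0,-1.5,0,0,0,-2,0,0,0,-2,0,0,0,-1.5,0,0,0,0,0,0,0],
  "claw": 3.5
}}

```text
time_s: 12.67
ee_pos: [705.1, -91.8, 298.4]
ee_rot: [-6.0, 89.6, -5.7]
force: [0.2, 0.1, 1.3]
gripper_width: 34.9
```

```bash
python3 look.py s12 596.2,-91.3,290,90.2 
```

```text
t 12.67 pos [705.1 -91.8 298.4] heading y 90.24 tilt [ 0.007 -0.001 -1.   ] F [0.2 0.1 1.3] w 34.9 q6 [ -8.  30.  63.   0.  87. -99.]
shift cm [  0.76   0.1  -10.89] turn units 0.01
```

{"api": "jog_arm", "payload": {
  "plan": [0,0,-2.7,0,0,0,-2.7,0,0,0,-2.7,0,0,0,-2.7,0,0,0,0,0]
}}

```text
time_s: 13.08
ee_pos: [590.6, -91.9, 293.7]
ee_rot: [171.5, 89.7, 171.7]
force: [-0.4, -1.2, -0.8]
gripper_width: 35.1
```

```bash
python3 look.py s13 596.2,-91.3,105,90.2 scene 170,150,330,350 3;python3 look.py t13 596.2,-91.3,105,90.2 top 240,95,400,255 3.7
```

```text
t 13.08 pos [590.6 -91.9 293.7] heading y 90.2 tilt [-0.005  0.001 -1.   ] F [-0.4 -1.2 -0.8] w 35.1 q6 [ -10.   19.   81.   -0.   81. -100.]
shift cm [18.86  0.05  0.65] turn units -0.0
t 13.13 pos [593.3 -92.1 293.9] heading y 90.2 tilt [-0.002  0.    -1.   ] F [ 0.3 -0.1  0.8] w 34.9 q6 [ -10.   19.   81.    0.   80. -100.]
shift cm [18.89  0.07  0.31] turn units 0.0
```

View pics/s13c.png

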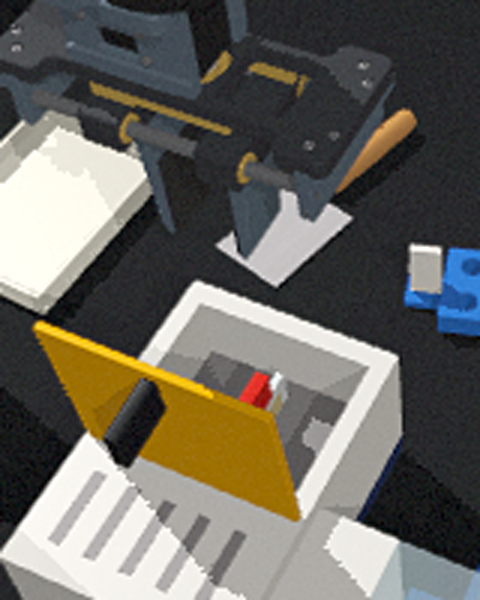

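View pics/t13c.png

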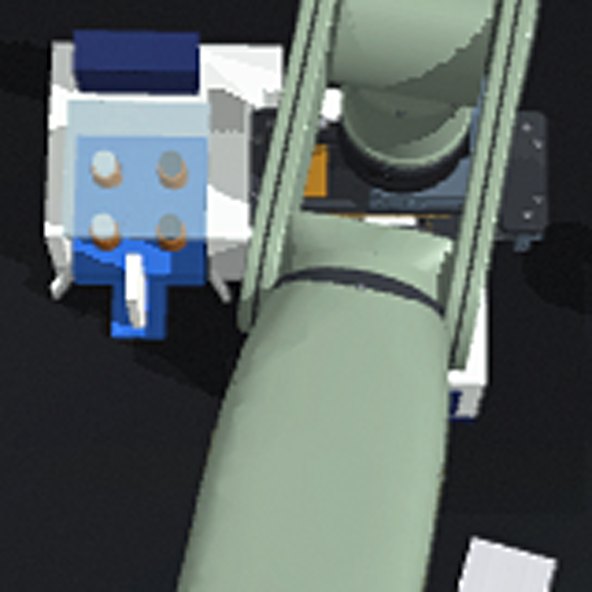

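```bash
python3 - <<'E'
from h import *
i=cv2.imread('pics/s13.png'); hsv=cv2.cvtColor(i,cv2.COLOR_BGR2HSV)
m=cv2.inRange(hsv,(0,150,80),(8,255,255))|cv2.inRange(hsv,(172,150,80),(180,255,255)); m[:250]=0;m[320:]=0;m[:,:220]=0;m[:,290:]=0
ys,xs=np.nonzero(m); print(xs.min(),xs.max(),ys.min(),ys.max(),len(xs))
P=np.array([(580.2,-86.3,109),(580.2,-96.3,109),(612,-86.3,109),(612,-96.3,109),(561,-88.8,85),(561,-93.8,85)])
print(proj('scene',P).round(1))
crop(i,235,260,285,310,12,'pics/s13d.png')
E
```

```text
250 260 274 285 84
[[259.9 274.8]
 [255.3 273. ]
 [251.8 287.7]
 [247.1 285.9]
 [264.7 273.7]
 [262.5 272.9]]
```

View pics/s13d.png

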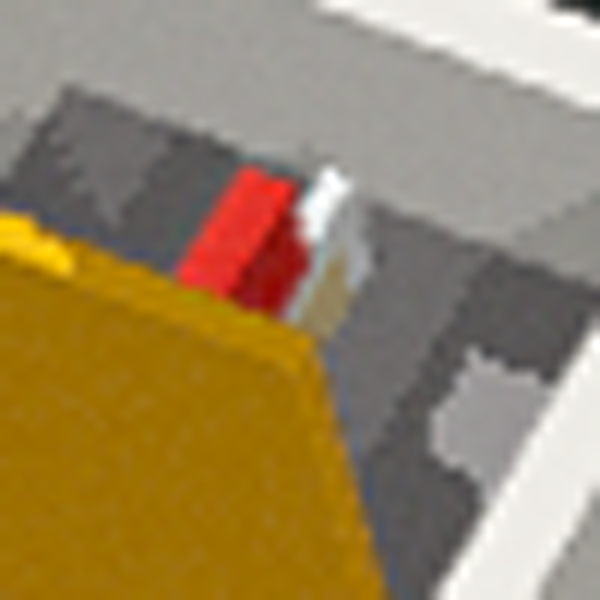

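The red tab's front end is at (255–260, 274–276), within about 1 px of the prediction. I'll descend over it.

{"api": "jog_arm", "payload": {
  "plan": [0,0.1,0.3,0,2.5,0,0,0,3,0,0,0,3,0,0,0,3,0,0,0,2.5,0,0,0,1.0,0,0,0,0,0,0,0,0,0,0,0]
}}

```text
time_s: 13.93
ee_pos: [599.9, -91.2, 144.2]
ee_rot: [7.1, 90.0, 7.4]
force: [-0.1, 0.3, -0.1]
gripper_width: 35.0
```

```bash
python3 look.py s14 596.2,-91.3,106,90.2 scene 190,190,330,330 4
```

```text
t 13.93 pos [599.9 -91.2 144.2] heading y 90.24 tilt [ 0.  0. -1.] F [-0.1  0.3 -0.1] w 35.0 q6 [ -10.   25.   93.    0.   62. -100.]
shift cm [ 3.82 -0.   -0.37] turn units 0.01
```

View pics/s14c.png

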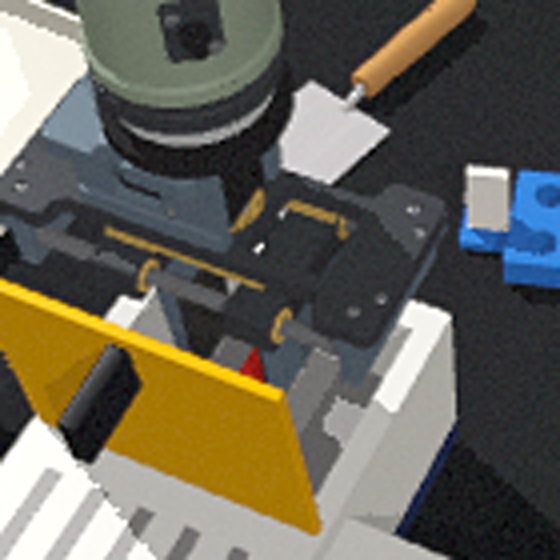

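{"api": "jog_arm", "payload": {
  "plan": [1,0,-0.4,0,1.2,0,0,0,1.2,0,0,0,0.4,0,0,0,0,0,0,0,0,0,0,0]
}}

```text
time_s: 14.48
ee_pos: [595.8, -91.3, 107.6]
ee_rot: [-7.8, 89.9, -7.5]
force: [0.1, 0.4, 0.2]
gripper_width: 34.8
```

{"api": "jog_arm", "payload": {
  "plan": [0,0,0,0,0,0,0,0,0,0,0,0,0,0,0,0,0,0,0,0,0,0,0,0,0,0,0,0],
  "claw": 0,
  "newtons": 25
}}

```text
time_s: 15.07
ee_pos: [595.0, -91.3, 106.6]
ee_rot: [-5.2, 90.0, -4.9]
force: [-0.0, 0.8, 3.9]
gripper_width: 10.0
```

```bash
python3 look.py s15 596.2,-91.3,106,90.2
```

```text
t 15.07 pos [595.  -91.3 106.6] heading y 90.23 tilt [ 0.001 -0.    -1.   ] F [-0.   0.8  3.9] w 10.0 q6 [ -10.   27.   97.    0.   57. -100.]
shift cm [ 0.06 -0.    0.12] turn units 0.01
```

The tab is gripped (10.0 mm opening). I'll lift it straight up.

{"api": "jog_arm", "payload": {
  "plan": [-0.5,0,0,0,-0.8,0,0,0,-1,0,0,0,-1,0,0,0,-1,0,0,0,-1.2,0,0,0,-1.5,0,0,0,-1.5,0,0,0,-1.5,0,0,0,-1.5,0,0,0,-1.5,0,0,0,0,0,0,0]
}}

```text
time_s: 16.07
ee_pos: [596.4, -91.4, 240.6]
ee_rot: [-8.2, 89.6, -8.0]
force: [0.3, 0.4, -0.2]
gripper_width: 9.8
```

```bash
python3 look.py s16 451.5,-372.5,186.6,86.4 scene 150,120,350,320 3
```

```text
t 16.07 pos [596.4 -91.4 240.6] heading y 90.24 tilt [ 0.008 -0.001 -1.   ] F [ 0.3  0.4 -0.2] w 9.8 q6 [ -10.   21.   86.    0.   73. -100.]
shift cm [  5.32 -28.04 -14.65] turn units 0.64
```

View pics/s16c.png

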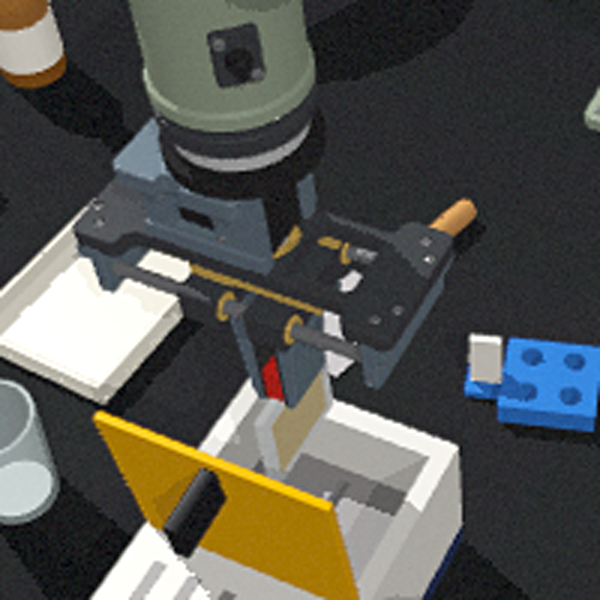

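The plate is clear of the slot and upright, and the flap is still open. I'll carry it over the dish.

{"api": "jog_arm", "payload": {
  "plan": [0,-1.4,-0.7,0,0,-2.4,-1.3,0,0,-2.8,-1.5,0,0,-2.8,-1.5,0,0,-2.8,-1.5,0,0,-2.8,-1.5,0,0,-2.8,-1.5,0,0,-2.8,-1.5,0,0,-2.8,-1.5,0,0,-2.4,-1.2,0,0,-1.4,-0.7,0,0,0,0,0]
}}

```text
time_s: 17.12
ee_pos: [449.9, -366.2, 235.1]
ee_rot: [178.4, 89.9, 178.4]
force: [0.3, 1.2, -1.7]
gripper_width: 10.0
```

```bash
python3 look.py s17 451.5,-372.5,186.6,90
```

```text
t 17.12 pos [ 449.9 -366.2  235.1] heading y 90.02 tilt [-0.002  0.    -1.   ] F [ 0.3  1.2 -1.7] w 10.0 q6 [ -40.   19.   89.   -0.   72. -130.]
shift cm [ 4.85 -0.63  0.17] turn units 0.0
```

{"api": "jog_arm", "payload": {
  "plan": [0.8,-0.2,0.1,0,1.2,-0.2,0,0,1.2,-0.2,0,0,1.0,0,0,0,0.5,0,0,0,0,0,0,0,0,0,0,0,0,0,0,0]
}}

```text
time_s: 17.78
ee_pos: [453.4, -369.7, 189.8]
ee_rot: [-31.3, 89.9, -31.0]
force: [-0.4, 0.5, -0.8]
gripper_width: 10.1
```

```bash
python3 look.py s18 451.5,-372.5,186.6,90 scene 80,60,320,330 2.2
```

```text
t 17.78 pos [ 453.4 -369.7  189.8] heading y 90.26 tilt [ 0.001 -0.001 -1.   ] F [-0.4  0.5 -0.8] w 10.1 q6 [ -40.   21.   93.    0.   66. -131.]
shift cm [ 0.32 -0.28 -0.19] turn units 0.04
```

View pics/s18c.png

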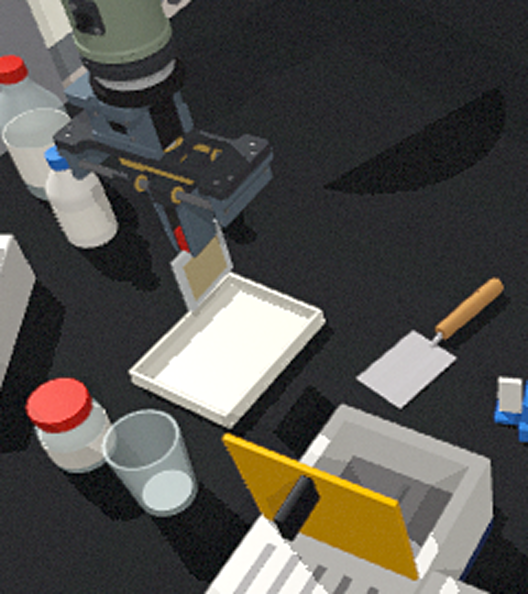

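{"api": "jog_arm", "payload": {
  "plan": [0.3,-0.3,-0.3,0,0,0,0,0,0,0,0,0,0,0,0,0,0,0,0,0,0,0,0,0]
}}

```text
time_s: 18.33
ee_pos: [449.9, -372.9, 186.3]
ee_rot: [1.2, 90.0, 1.4]
force: [-0.1, -0.5, -0.7]
gripper_width: 9.8
```

```bash
python3 look.py s19 451.5,-372.5,186.6,90 scene 140,140,240,240 6
python3 - <<'E'
from h import *
s,_=st(); x,y,_z=s['ee_pos']
for z in (100,165): print(z,proj('scene',[(x-34,y,z),(x+36,y,z)]).round(1).tolist())
cv2.imwrite('pics/t19.png',env.grab_frame('top')[:,:,::-1])
E
```

```text
t 18.33 pos [ 449.9 -372.9  186.3] heading y 90.23 tilt [ 0.  0. -1.] F [-0.1 -0.5 -0.7] w 9.8 q6 [ -41.   21.   93.    0.   66. -131.]
shift cm [-0.03  0.04  0.16] turn units 0.04
100 [[184.7, 180.0], [166.4, 200.3]]
165 [[177.8, 158.4], [158.2, 178.9]]
```

View pics/s19c.png

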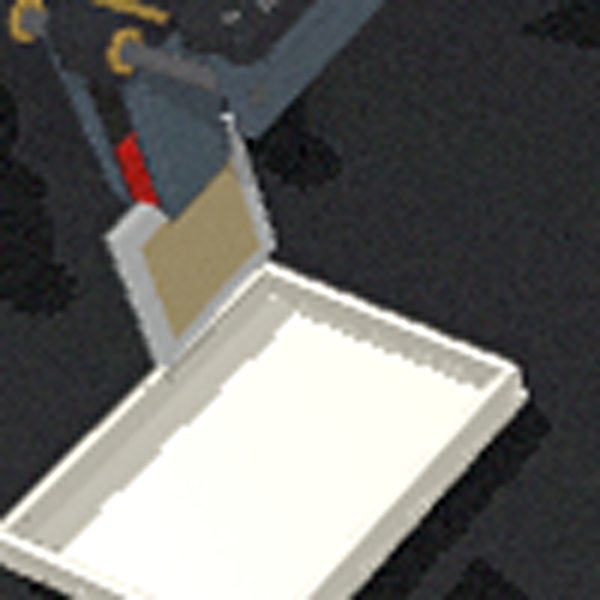

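View pics/t19.png

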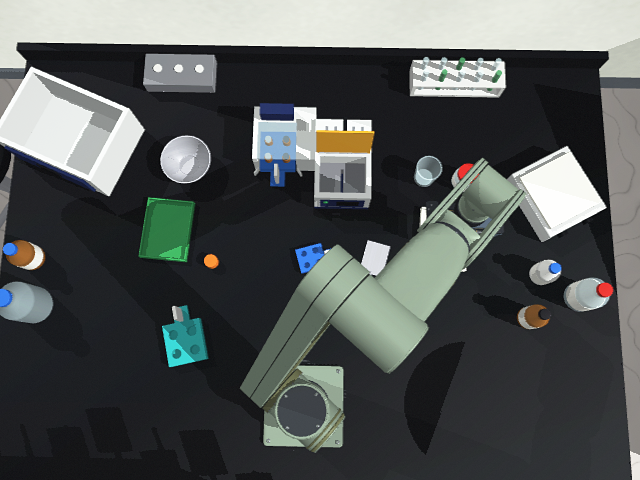

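The plate's lower corners are at (167.6,201) and (185,181), within about 1 px of those predicted for a lower edge at z = 100 mm. The flap is still open, the tray is home with all four vials standing, and nothing else has moved. Handing in.

```bash
python3 -c "
from workcell import env
s=env.state();print(s['time_s'],abs(s['qvel']).max());print(env.job_done())"
```

```text
18.4333 0.10034167310891243
the job is handed in; nothing more can be done
None
```

I finished all three steps in the order asked and handed the job in at 18.4 s, with the arm still holding the plate over the white dish.

- **Tray:** I slid it in until the force rose to about 17 N at the back stop. In the picture its handle was within 1 px of where it should be when fully home, and all four vials were still standing in it.
- **Flap:** I lifted it to about 92° by the arm's path and let go. It was still standing open in the last pictures.
- **Plate:** I drew it straight up by its red tab and am holding it upright and still. The tool is within 2 mm of the dish centre I measured. The lower edge is about 100 mm above the bench, and its corners matched the prediction to about 1 px.

No check failed. The two cameras disagreed by up to 4 mm on the dish centre and 2 mm on the sampler, so I used a combined fit of both. I saw no change in the other things on the bench.

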